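Open the child-locked tablet caddy

TASK

Open the tablet caddy: with your fingertips press its red lock button all the way down through the thumb hole in the sliding lid, and while holding it down slide the lid past it, then push the lid on until it is fully open. Only press and push: pick nothing up, leave the loose things around it where they are, and finish with the hand clear.

Things in the scene. Friction and masses are not known exactly. Their poses are not given: they have to be found in the camera images.
- caddy: Cream plastic tablet caddy, 270 mm long (its x), 150 wide (y), 113.5 high, stuck to the ledge. Origin: centre of its underside at z 0, z up. The lid opens to its own +x, the way the grey chevrons on its fixed cream deck point. The deck (top z 96 mm) covers x -42 to 135 mm; the rest is the mouth. Runner lips on the long edges (|y| 59 to 75 mm, up to z 113.5 mm) hold the lid so it can only slide.
- lid (a joint): Blue sliding lid, underside z 101 mm, top z 107.5 mm. 0 = closed, 0.090 m = fully open at its stop; grows as it slides to the caddy's +x, with 1.5 N friction (about 3 N when it rests on the sprung button). A thumb hole goes through it, 40 mm long (caddy x -10 to 30 mm when closed) and 56 mm wide (y -28 to 28 mm), and travels with it.
- thumb_ridge (a point): On the lid: middle of the thumb hole's far (+x) edge, at the lid's top; caddy (30, 0, 107.5) mm when closed. A ridge 12 mm thick, 80 mm wide and 7 mm high stands along that edge just beyond this point: fingertips in the hole push against this edge and ridge to slide the lid to +x.
- lock_button (a joint): Travel of the red spring lock button: 0 = up, 0.012 m = fully down (2 N to start, 7 N fully down); springs up when let go. It stands in the fixed deck and does not move with the lid. Up, it blocks the thumb hole's near (-x) edge, so the lid cannot open; down 8.5 mm or more, the lid passes over it and from then on keeps it down.
- lock_button_top (a point): Centre of the top of the red round lock button, 32 mm across, seen in the thumb hole; at caddy (7, 0, 109.5) mm when up, 2 mm above the lid's top, and at z 97.5 mm when fully down.
- scoop: Bystander: white plastic measuring scoop standing beside the caddy, cup 44 mm across and 34 mm high, flat handle to 105 mm along its x. Origin under the cup's centre.
- teether: Bystander: yellow hard rubber teether ring lying flat beside the caddy, 72 mm across, 14 mm high. Origin at the centre of its underside.
- bowl_lower: Bystander: lower coral silicone bowl of the nested stack, 124 mm across, 50 mm high. Origin at the centre of its underside.
- bowl_upper: Bystander: upper coral silicone bowl, 108 mm across, 48 mm high, standing inside the lower. Origin at the centre of its underside.
- feeding_bottle: Bystander: empty whitish polypropylene bottle, 58 mm across, 150 mm high, upright. Origin at the centre of its underside.
- salve_jar: Bystander: small white jar with a green cap, 60 mm across, 55 mm high. Origin at the centre of its underside.

How it is judged:
By the outcome, as a careful person would: the job done as asked, in the order asked, and still so for the second after the job is handed in, with the robot touching nothing.
It also fails if it takes over 35 s, if anything falls off the work surface, if the arm or the gripper's body presses on something with over 40 N, if the wrist force passes 120 N, or if a joint passes its speed limit or range.

ROBOT

A 6-joint arm with a two-finger parallel gripper is mounted at the origin on the work surface. World frame = base frame: x ahead of the robot, y to its left, z up, the work surface at z = 0. Lengths are in m, angles in rad, forces in N, time in s.
With the tool pointing down it reaches from about 0.3 to 1 m from the base axis. Payload 5.1 kg.
Tool frame: the origin (TCP) lies on the centre line of the jaws, within the pads' length; the fingertips stand 25 mm ahead of it and the grasp point (between the pads) lies 6 mm ahead of it (robot.tip_extent is the distance from the TCP to the fingertips, in m); z points along the fingers, y is the line along which they close (so a half turn about z gives the same grasp; the last joint's range is limited). The gripper opens to 95 mm and grips with 3 to 60 N. Pads are 20 mm wide; open, the fingers measure 119 mm over their backs; the gripper's body (75 mm by 180 mm) begins 59 mm behind the grasp point.
Start: joints at [1.157, 0.124, 1.65, -0, 1.367, -0.083], TCP at [0.211, 0.615, 0.24] pointing down, gripper open.
Joint ranges: [-2.61, 2.61], [-1.02, 2.33], [0.03, 2.71], [-1.35, 4.49], [0.32, 2.68], [-2.91, 2.91]. Speed limits (rad/s): [2.57, 2.57, 3.14, 3.14, 3.14, 3.14].

INTERFACE

Orientations are given as a 3x3 rotation matrix whose columns are the frame's x, y, z axes.
In Python, from bench import robot gives the robot as it stands. The module is installed in compiled form; this text tells all that it offers.
- The arm moves only by the tool apply_moves, never from a script. Its argument "plan" is a list of rows, each a list of 2 entries, a list of its own where there are three numbers: the shift along the tool's x, y, z in units of 0.2 m (1.0 is 0.2 m), then the turn, a rotation vector about the tool's x, y, z in units of 180 degrees (1.0 is 180 degrees). A call has 1 to 12 rows; each row is the pose to reach, as a shift and turn from the pose commanded when the call began, along the tool's axes at that moment, turning the shorter way round; what a row does not reach only later rows make up. A row lasts 1/10 s, in which the tool goes at most 50 mm and 8.59 degrees, less where a joint would pass 70% of its speed; a pose out of reach is approached as far as the arm can. A call with a number of a shift or a turn outside -1 to 1 is refused whole. A call with a gripper value outside its range is refused whole. "fingers" is the opening, from -1 (shut) to 1 (fully open), set as the call begins (left out, the last holds). The fingers move at their own pace and stop on an object; "newtons" is the grip in N (left out, the last holds). Time passes only in rows, so rows that repeat a pose let the fingers close. It gives the time, the measured TCP pose, the force, the opening and the grip force at its end, in the units of the state.
- robot.get_state(): the state, without advancing time (a new reading comes with each control period).
- robot.get_image(name): name is "scene" or "top" or "wrist"; returns a dict with "pixels" (400x640x3 uint8, red, green, blue), "vfov" (degrees; the focal length in pixels is half the picture's height over the tangent of half this angle, whatever the lens; pixels are square), "cx", "cy" (the principal point, pixels), "R" (3x3) and "t" (3): a world point X has camera coordinates R X + t. Camera axes: x right, y down, z forward; pixel columns grow to the right and rows downward; lengths in m; the calibration is good to about 2 mm. A picture is of the moment at which its call begins. There is no depth.
- robot.sign_off(): hands the job in; it is judged then, once.
The state is a dict: "time": time; "q": joint angles; "qd": joint speeds; "joint_efforts": joint torques, N m; "eef_pos": TCP position; "tool_rot": TCP orientation; "force": force on the tool from outside, world axes, zero at the start; "wrist_torque": the same for the moment, N m; "finger_gap": finger opening in m; "finger_force": force on a finger pad.
Only numpy, scipy, OpenCV 4.12 (cv2) and the standard library are available. Lean on these libraries where they do the work, as an engineer would, in place of code of your own. Each camera call takes 0.05 s, during which the arm holds its last target. There are 200 camera calls.

## Working session

There is one attempt and no reset: what is moved stays moved. The work goes in short steps, Python scripts to look and compute and a tool call to move; the robot and the scene stay as the last step left them, time stands still between calls to the robot, and variables do not carry over. Pictures are saved under pics/ and viewed, at most 10 in all, crops included, and the job is handed in when it is done.

Besides the shell and the picture viewer there is one more tool, called after ">>>" as name(argument=value, ...), one argument or row to a line, values as JSON. apply_moves: Moves the arm, as the interface text tells. Shifts and turns lie within -1 to 1; 1 stands for 0.2 m of shift or 180 degrees of turn. Its arguments: {"type":"object","properties":{"plan":{"type":"array"},"fingers":{"type":"number"},"newtons":{"type":"number"}},"required":["plan"]}

```bash
mkdir -p pics
cat > h.py <<'E'
import numpy as np, cv2
from bench import robot
def snap(n,f):
    im=robot.get_image(n); cv2.imwrite('pics/'+f,im['pixels'][:,:,::-1]); return im
def K(im):
    f=200/np.tan(np.radians(im['vfov'])/2); return f
def ray(im,u,v,z):
    R=np.array(im['R']);t=np.array(im['t']);f=K(im)
    d=R.T@np.array([(u-im['cx'])/f,(v-im['cy'])/f,1]);c=-R.T@t
    return c+d*(z-c[2])/d[2]
E
python3 - <<'E'
from h import *
import pickle
a=snap('top','top1.png');b=snap('scene','scene1.png')
pickle.dump((a,b),open('im.pkl','wb'))
for i in (a,b): print(-np.array(i['R']).T@i['t'],K(i))
s=robot.get_state();print(s['tool_rot'],s['eef_pos'],s['time'],s['finger_gap'],robot.tip_extent)
E
```

```text
[ 0.43066489 -0.01761844  1.31335043] 408.36784972253236
[ 1.21927681 -0.64130347  0.89724239] 443.3958598106078
[[-9.45784801e-01  3.24793007e-01 -7.83322876e-04]
 [ 3.24793915e-01  9.45783083e-01 -1.80888730e-03]
 [ 1.53339580e-04 -1.96523662e-03 -9.99998057e-01]] [0.21092231 0.61425655 0.238467  ] 0.1 0.09460576092819864 0.025
```

View pics/top1.png

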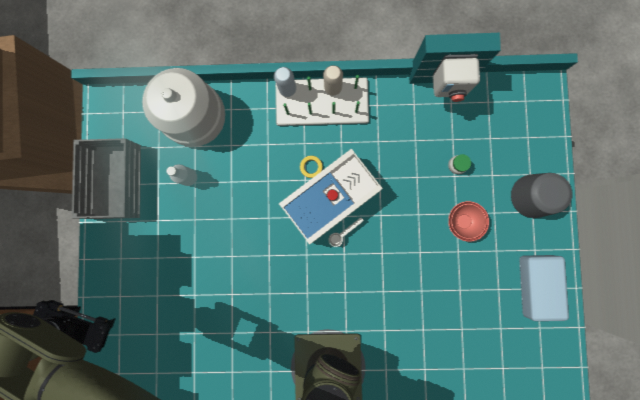

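View pics/scene1.png

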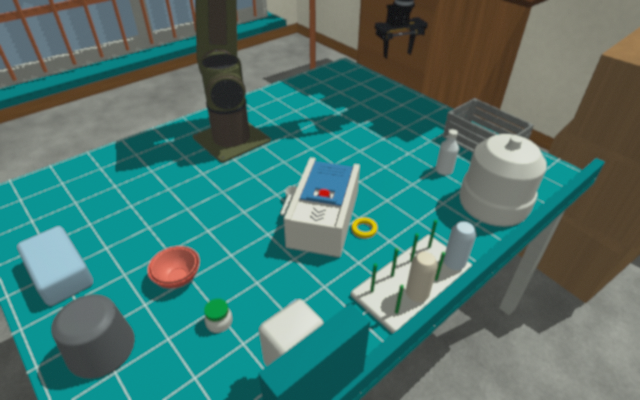

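The top view shows the caddy around (330,196), with the chevrons pointing up and to the right. The red button is near (332,194). I'll enlarge that area.

Run:
```python
import cv2
a=cv2.imread('pics/top1.png')[140:252,262:398]
cv2.imwrite('pics/c1.png',cv2.resize(a,None,fx=5,fy=5,interpolation=cv2.INTER_CUBIC))
```

```text
(no output)
```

View pics/c1.png

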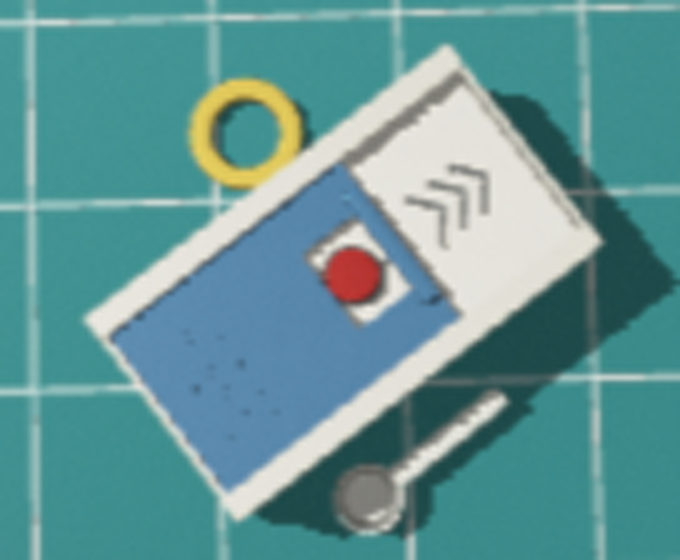

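The crop shows the caddy's outer corners at (84,320), (447,45), (603,240) and (237,520), and the button at (353,276). The teether is beside the +y wall and the scoop beside the -y wall.

Run:
```python
from h import *
import pickle
a,b=pickle.load(open('im.pkl','rb'))
px=lambda u,v:((u+.5)/5-.5+262,(v+.5)/5-.5+140)
C=[ray(a,*px(*p),.1135) for p in [(84,320),(447,45),(603,240),(237,520)]]
for i in range(4): print(C[i],np.linalg.norm(C[i]-C[i-1]))
c=np.mean(C,0);x=(C[1]+C[2]-C[0]-C[3])[:2];print('c',c,'yaw',np.degrees(np.arctan2(x[1],x[0])))
x/=np.linalg.norm(x)
bt=ray(a,*px(353,276),.1095);print('button',bt,'pred',c[:2]+.007*x)
# check in scene camera
for P in (np.r_[bt[:2],.1095],):
    q=np.array(b['R'])@P+b['t'];print(q[:2]/q[2]*K(b)+[b['cx'],b['cy']])
```

```text
[0.50631581 0.13261942 0.1135    ] 0.14820879473889695
[ 0.66475447 -0.08585222  0.1135    ] 0.2698752729123299
[ 0.54618014 -0.17420046  0.1135    ] 0.1478691437519551
[0.38705295 0.04462955 0.1135    ] 0.2705698325875903
c [ 0.52607584 -0.02070093  0.1135    ] yaw -54.01307142379142
button [ 0.52883266 -0.02670534  0.1095    ] pred [ 0.53018905 -0.02636498]
[323.24066443 191.80789961]
```

>>> apply_moves(
  plan=[
    [[-1,-1,0],[0,0,0]],
    [[-1,-1,0],[0,0,0]],
    [[-1,-1,0],[0,0,0]],
    [[-1,-1,0],[0,0,0]],
    [[-1,-1,0],[0,0,0]],
    [[-1,-1,0],[0,0,0]],
    [[-1,-1,0],[0,0,0]],
    [[-1,-1,0],[0,0,0]],
  ],
  fingers=-1,
  newtons=20,
)

```text
time: 0.9
eef_pos: [0.3355, 0.3601, 0.2394]
tool_rot: [[-0.945, 0.326, -0.0], [0.326, 0.945, 0.0], [0.001, 0.0, -1.0]]
force: [-0.3, 0.1, -0.3]
finger_gap: 0.0364
finger_force: 0.0
```

>>> apply_moves(
  plan=[
    [[-1,-1,0],[0,0,0]],
    [[-1,-1,0],[0,0,0]],
    [[-1,-1,0],[0,0,0]],
    [[-1,-1,0],[0,0,0]],
    [[-1,-1,0],[0,0,0]],
    [[-1,-1,0],[0,0,0]],
    [[-1,-1,0],[0,0,0]],
    [[-1,-1,0],[0,0,0]],
  ],
)

```text
time: 1.7
eef_pos: [0.4596, 0.1071, 0.2393]
tool_rot: [[-0.946, 0.325, -0.001], [0.325, 0.946, 0.001], [0.001, 0.0, -1.0]]
force: [-0.0, 0.2, 0.4]
finger_gap: 0.0005
finger_force: 0.0
```

>>> apply_moves(
  plan=[
    [[-0.535,-0.515,0],[0,0,0.195]],
    [[-0.535,-0.515,0],[0,0,0.195]],
    [[-0.535,-0.515,0],[0,0,0.195]],
    [[-0.535,-0.515,0],[0,0,0.195]],
    [[-0.535,-0.515,0],[0,0,0.195]],
    [[-0.535,-0.515,0],[0,0,0.195]],
    [[-0.535,-0.515,0],[0,0,0.195]],
    [[-0.535,-0.515,0],[0,0,0.195]],
  ],
)

```text
time: 2.5
eef_pos: [0.527, -0.0244, 0.2397]
tool_rot: [[-0.59, 0.808, 0.0], [0.808, 0.59, 0.0], [-0.0, 0.0, -1.0]]
force: [-0.2, 0.7, 0.6]
finger_gap: 0.0001
finger_force: 0.0
```

Next, a close look with the wrist camera.

Run:
```python
from h import *
import pickle
a=snap('wrist','w1.png');pickle.dump((a,robot.get_state()),open('w.pkl','wb'))
```

```text
(no output)
```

View pics/w1.png

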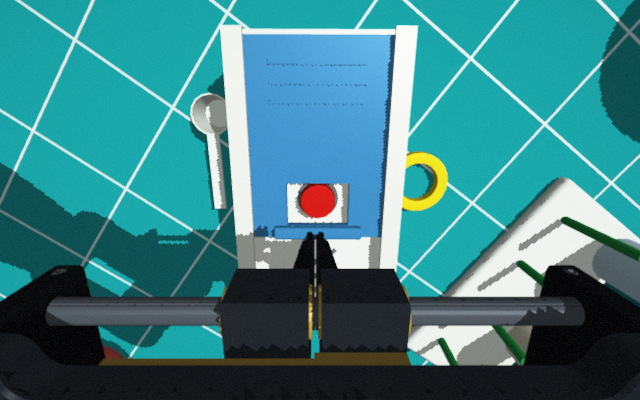

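The wrist view shows the hole at columns 288–349 and rows 183–223, with the button centre at (317.5,200). The ridge runs along rows 226–236, and the fingertips are near (316,235).

Run:
```python
from h import *
import pickle
a,s=pickle.load(open('w.pkl','rb'))
p=a['pixels'].astype(int);m=((p[...,0]>150)&(p[...,1]<90)&(p[...,2]<90));m[:170]=0;m[235:]=0
v,u=np.nonzero(m[:, 250:380]);u=u+250;print(u.min(),u.max(),v.min(),v.max())
bt=ray(a,(u.min()+u.max())/2,(v.min()+v.max())/2,.1095);print('button',bt)
h=[ray(a,*q,.1075) for q in [(288,183),(347,183),(349,223),(288,223)]]
print(np.array(h))
top=[ray(a,*q,.1135) for q in [(222,27),(417,26)]];print(np.array(top),np.linalg.norm(top[0]-top[1]))
d=top[1]-top[0];print('yaw y',np.degrees(np.arctan2(d[1],d[0]))-90)
R=s['tool_rot'];print('tool-frame button',np.array(R).T@(bt-s['eef_pos']),[list((np.array(R).T@(q-s['eef_pos'])).round(4)) for q in h],s['eef_pos'])
```

```text
301 334 185 217
button [ 0.53074513 -0.02459614  0.1095    ]
[[ 0.49998106 -0.02703639  0.1075    ]
 [ 0.54239727  0.00393638  0.1075    ]
 [ 0.56730087 -0.02511683  0.1075    ]
 [ 0.52171812 -0.05840251  0.1075    ]]
[[0.38954409 0.04527896 0.1135    ]
 [0.50857346 0.13303253 0.1135    ]] 0.14788063251631675
yaw y -53.6007621573675
tool-frame button [-0.00210937  0.00292665  0.1303029 ] [[np.float64(0.014), np.float64(-0.0234), np.float64(0.1323)], [np.float64(0.0141), np.float64(0.0292), np.float64(0.1323)], [np.float64(-0.0241), np.float64(0.0322), np.float64(0.1323)], [np.float64(-0.0241), np.float64(-0.0243), np.float64(0.1323)]] [ 0.52709468 -0.02461227  0.23980171]
```

>>> apply_moves(
  plan=[
    [[-0.05,0.015,0.15],[0,0,0]],
    [[-0.05,0.015,0.3],[0,0,0]],
    [[-0.05,0.015,0.42],[0,0,0]],
    [[-0.05,0.015,0.475],[0,0,0]],
    [[-0.05,0.015,0.475],[0,0,0]],
    [[-0.05,0.015,0.475],[0,0,0]],
  ],
)

```text
time: 3.15
eef_pos: [0.5362, -0.0319, 0.1458]
tool_rot: [[-0.587, 0.809, 0.001], [0.809, 0.587, -0.0], [-0.001, 0.001, -1.0]]
force: [-0.4, -0.0, -0.1]
finger_gap: 0.0005
finger_force: 0.0
```

Run:
```python
from h import *
a=snap('wrist','w2.png'); snap('top','t2.png')
```

```text
(no output)
```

View pics/w2.png

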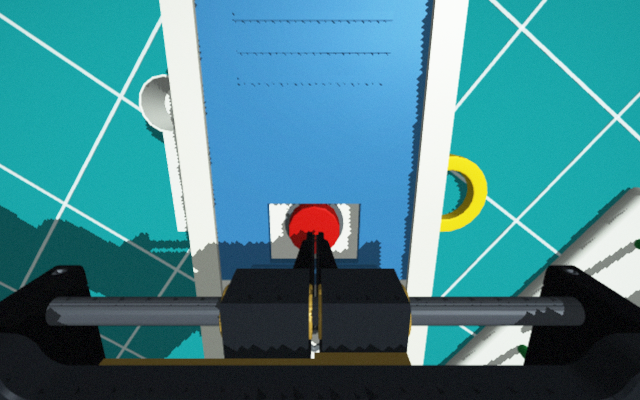

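The tips sit over the far half of the button, inside the hole. Now I press.

>>> apply_moves(
  plan=[
    [[0,0,0.03],[0,0,0]],
    [[0,0,0.06],[0,0,0]],
    [[0,0,0.08],[0,0,0]],
    [[0,0,0.1],[0,0,0]],
    [[0,0,0.11],[0,0,0]],
    [[0,0,0.115],[0,0,0]],
    [[0,0,0.115],[0,0,0]],
    [[0,0,0.115],[0,0,0]],
  ],
)

```text
time: 4.05
eef_pos: [0.5364, -0.0321, 0.1229]
tool_rot: [[-0.587, 0.81, 0.002], [0.81, 0.587, -0.0], [-0.001, 0.001, -1.0]]
force: [-0.2, -0.3, 6.7]
finger_gap: 0.0006
finger_force: 3.4
```

>>> apply_moves(
  plan=[
    [[0,0,0.003],[0,0,0]],
    [[0,0,0.005],[0,0,0]],
    [[0,0,0.005],[0,0,0]],
    [[0,0,0.005],[0,0,0]],
  ],
)

```text
time: 4.45
eef_pos: [0.5364, -0.0321, 0.1227]
tool_rot: [[-0.587, 0.81, 0.002], [0.81, 0.587, -0.0], [-0.001, 0.001, -1.0]]
force: [-2.6, -0.7, 10.5]
finger_gap: 0.0006
finger_force: 5.3
```

Bottomed out at 10.5 N. Next I slide while holding it down.

>>> apply_moves(
  plan=[
    [[-0.01,0,0],[0,0,0]],
    [[-0.02,0,0],[0,0,0]],
    [[-0.03,0,0],[0,0,0]],
    [[-0.04,0,0],[0,0,0]],
    [[-0.05,0,0],[0,0,0]],
    [[-0.06,0,0],[0,0,0]],
    [[-0.07,0,0],[0,0,0]],
    [[-0.08,0,0],[0,0,0]],
    [[-0.08,0,0],[0,0,0]],
  ],
)

```text
time: 5.35
eef_pos: [0.5443, -0.0426, 0.1224]
tool_rot: [[-0.587, 0.81, -0.003], [0.81, 0.587, 0.006], [0.006, 0.001, -1.0]]
force: [-8.0, 8.6, 15.1]
finger_gap: 0.0003
finger_force: 7.5
```

Run:
```python
from h import *
a=snap('wrist','w3.png')
```

```text
(no output)
```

View pics/w3.png

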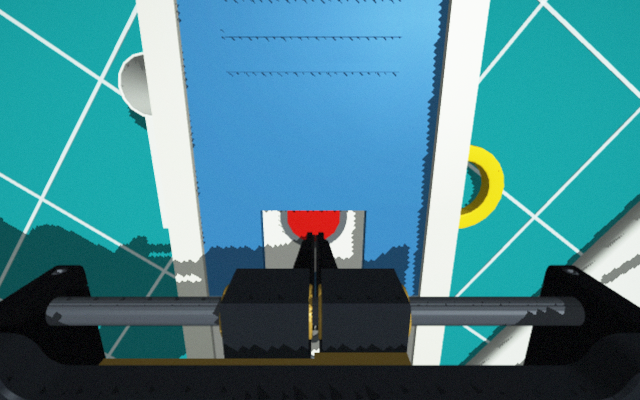

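The lid's near edge now covers part of the button, cutting it off at row 210. I'll lift the tips slightly and push on.

>>> apply_moves(
  plan=[
    [[-0.02,0,0],[0,0,0]],
    [[-0.04,0,-0.01],[0,0,0]],
    [[-0.07,0,-0.02],[0,0,0]],
    [[-0.1,0,-0.02],[0,0,0]],
    [[-0.13,0,-0.02],[0,0,0]],
    [[-0.16,0,-0.02],[0,0,0]],
    [[-0.19,0,-0.02],[0,0,0]],
    [[-0.22,0,-0.02],[0,0,0]],
    [[-0.25,0,-0.02],[0,0,0]],
    [[-0.28,0,-0.02],[0,0,0]],
    [[-0.31,0,-0.02],[0,0,0]],
    [[-0.33,0,-0.02],[0,0,0]],
  ],
)

```text
time: 6.6
eef_pos: [0.5826, -0.097, 0.1232]
tool_rot: [[-0.587, 0.81, -0.004], [0.81, 0.587, 0.003], [0.005, -0.001, -1.0]]
force: [-0.1, 5.7, 0.4]
finger_gap: 0.0001
finger_force: 2.5
```

>>> apply_moves(
  plan=[
    [[-0.02,0,0],[0,0,0]],
    [[-0.035,0,0],[0,0,0]],
    [[-0.05,0,0],[0,0,0]],
    [[-0.06,0,0],[0,0,0]],
    [[-0.065,0,0],[0,0,0]],
    [[-0.065,0,0],[0,0,0]],
    [[-0.065,0,0],[0,0,0]],
  ],
)

```text
time: 7.3
eef_pos: [0.5903, -0.1077, 0.1232]
tool_rot: [[-0.587, 0.81, -0.003], [0.81, 0.587, 0.003], [0.004, -0.001, -1.0]]
force: [-0.5, 4.7, -1.7]
finger_gap: 0.0005
finger_force: 2.2
```

>>> apply_moves(
  plan=[
    [[-0.01,0,0],[0,0,0]],
    [[-0.02,0,0],[0,0,0]],
    [[-0.03,0,0],[0,0,0]],
    [[-0.03,0,0],[0,0,0]],
    [[-0.03,0,0],[0,0,0]],
  ],
)

```text
time: 7.8
eef_pos: [0.591, -0.1087, 0.1232]
tool_rot: [[-0.587, 0.81, -0.011], [0.809, 0.587, 0.011], [0.015, -0.003, -1.0]]
force: [-12.4, 17.4, 8.0]
finger_gap: 0.0009
finger_force: 10.5
```

It's against the stop at about 21 N. I back off and lift.

>>> apply_moves(
  plan=[
    [[0.02,0,0],[0,0,0]],
    [[0.04,0,0],[0,0,0]],
    [[0.07,0,0],[0,0,0]],
    [[0.07,0,-0.05],[0,0,0]],
    [[0.07,0,-0.15],[0,0,0]],
    [[0.07,0,-0.35],[0,0,0]],
    [[0.07,0,-0.55],[0,0,0]],
    [[0.07,0,-0.75],[0,0,0]],
    [[0.07,0,-0.75],[0,0,0]],
    [[0.07,0,-0.75],[0,0,0]],
  ],
)

```text
time: 8.8
eef_pos: [0.5875, -0.1031, 0.2773]
tool_rot: [[-0.587, 0.81, 0.004], [0.81, 0.587, -0.002], [-0.004, 0.003, -1.0]]
force: [-0.1, -0.6, 0.2]
finger_gap: 0.0006
finger_force: 0.0
```

Run:
```python
from h import *
a=snap('wrist','w4.png')
print(robot.get_state()['force'])
```

```text
[-0.44170835 -0.62752373 -0.82061299]
```

View pics/w4.png

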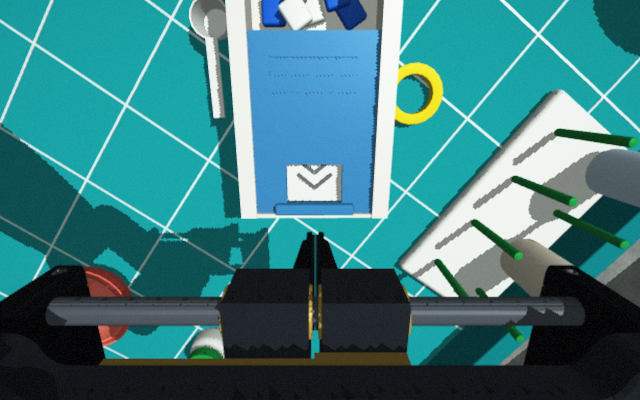

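The lid reaches the caddy's front end and the mouth is open. The button is covered and the scoop and teether haven't moved. I'll check the hole's position, then hand in.

Run:
```python
from h import *
a=robot.get_image('wrist')
x=np.array([.588,-.809]);c=np.array([.5266,-.0189])
s=[1000*(ray(a,*q,.1075)[:2]-c)@x-k for q,k in (((314,164),-10),((314,203),30))];print(s)
if min(s)>85: print(robot.sign_off())
```

```text
[np.float64(89.18559449205875), np.float64(89.59514523594198)]
the job is handed in; nothing more can be done
None
```

The lid is fully open (measured at 89–90 mm of its 90 mm travel, and it hit its stop); I pressed the button all the way down and held it until the lid covered it, the scoop and teether beside it look unmoved, and I handed in with the hand clear at about 9 s.

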